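Pack and wedge a handle mould shut in its casting frame

ROBOT

A 7-joint arm with a two-finger parallel gripper is mounted at the origin on the work surface. World frame = base frame: x ahead of the robot, y to its left, z up, the work surface at z = 0. Lengths are in m, angles in rad, forces in N, time in s.
With the tool pointing down it reaches from about 0.4 to 0.85 m from the base axis. Payload 10.4 kg.
Tool frame: the origin (TCP) lies midway between the tips of the shut fingers; the grasp point (between the pads) lies 19 mm behind it; z points along the fingers, y is the line along which they close (so a half turn about z gives the same grasp; the last joint's range is limited). The gripper opens to 87 mm and grips with 3 to 60 N. Pads are 19 mm wide; open, the fingers measure 117 mm over their backs; the gripper's body (75 mm by 190 mm) begins 51 mm behind the grasp point.
Start: joints at [-1.251, 0.332, -0.065, 1.46, 0.022, 1.35, -0.088], TCP at [0.21, 0.589, 0.223] pointing down, gripper open.
Joint ranges: [-2.6, 2.6], [-0.5, 2.12], [-1.47, 1.34], [0.16, 2.42], [-1.27, 4.41], [0.06, 2.06], [-2.6, 2.6]. Speed limits (rad/s): [2.22, 2.22, 2.79, 2.79, 3.14, 3.14, 3.14].

INTERFACE

Orientations are given as a unit quaternion [x, y, z, w].
In Python, from bench import r gives the robot as it stands.
- The arm moves only by the tool arm_command, never from a script. Its argument "moves" is one flat list of numbers, 4 for each row, row after row: the shift along the tool's x, y, z in cm, then the turn about the tool's z in degrees. A call has 1 to 12 rows; each row shifts and turns the commanded pose from where the row before left it, along the tool's axes as they then stand; what a row does not reach is not made up. A row lasts 1/12 s, in which the tool goes at most 41.7 mm and 7.16 degrees, less where a joint would pass 70% of its speed; a pose out of reach is approached as far as the arm can. A call with a gripper value outside its range is refused whole. "fingers" is the opening in per cent of the stroke, from 0 (shut) to 100 (fully open), set as the call begins (left out, the last holds). The fingers move at their own pace and stop on an object; "squeeze" is the grip in N (left out, the last holds). Time passes only in rows, so rows that do not move let the fingers close. It gives the time, the measured TCP pose, the force, the opening and the grip force at its end, in the units of the state.
- r.read_state(): the state, without advancing time (a new reading comes with each control period).
- r.camera(name): name is "scene" or "top"; returns the picture (384x512x3 uint8, red, green, blue); there is no depth.
- r.camera_info(name): a dict with "fx", "fy", "cx", "cy" (pixels), "origin" and "attitude" of the camera in the world. Camera axes: x right, y up, looking along -z (the intrinsics and any distortion apply to the point x, -y, -z); pixel columns grow to the right and rows downward; lengths in m; the calibration is good to about 2 mm. A picture is of the moment at which its call begins. camera_info takes no time and is no camera call.
- r.close_job(): hands the job in; it is judged then, once.
The state is a dict: "time": time; "joint_positions": joint angles; "joint_vel": joint speeds; "joint_torque": joint torques, N m; "ee_pos": TCP position; "eef_rot": TCP orientation; "ft_force": force on the tool from outside, world axes, zero at the start; "torque": the same for the moment, N m; "width": finger opening in m; "grip_force": force on a finger pad.
Only numpy, scipy, OpenCV 4.12 (cv2) and the standard library are available. Lean on these libraries where they do the work, as an engineer would, in place of code of your own. Each camera call takes 0.05 s, during which the arm holds its last target. There are 200 camera calls.

TASK

Close the plaster handle mould in the casting frame for a pour. Stand the loose half, which leans back on the easel, upright on the frame's board against the half already seated there, channel to channel and centred on it; then stand packers on the board in the gap behind it, as many as the gap takes while still leaving room for the wedge (one or two), and press the wedge down by its red tab between the packers and the bar, sloping side to the bar, until it bites and the seam is tight all over, firm but not so hard as to crack the plaster. Do not let go at the end: finish while still holding the wedge pressed home, and leave the knife, rolling pin, spray bottle, jar and mug around it where they are.

Things in the scene. Friction and masses are not known exactly. Their poses are not given: they have to be found in the camera images.
- frame: Wooden casting frame, fixed. Board 150 (x) x 230 (y) x 18 mm; origin under its centre, so its top is 18 mm above the origin. Along its y, from -y: headboard (90 mm above the board), the seated mould half, the place of the loose half (centre 35 mm to -y of the origin, at x = 0), the gap for packers and wedge, the bar.
- mate_center (a point): Centre of the white plaster mould half that is already seated against the headboard, fixed to the frame: 58 (x) x 30 (y) x 100 mm (z), same axes as the frame. Its face with the U-shaped channel looks to its +y and lies 15 mm from this point.
- bar_edge (a point): Dark bar bolted across the frame, fixed; its place along the frame's y varies. Point: middle of the top edge of its bevelled face, 85 mm above the board; axes as the frame. The face looks to -y, slopes 1 in 6 and ends 40 mm above the board, 7.5 mm further to -y; below it is open. Bar 124 x 30 mm. Gap behind the closed mould at this height = this point's y in the frame + 20 mm, 21 to 36 mm.
- easel: Small wooden drying easel, fixed, 90 x 150 mm foot; origin at the centre of its underside. Its 44 mm wide board slopes 30 degrees, rising towards its own +y, with a lip at the low end; it carries the loose mould half.
- mould_center (a point): Centre of the loose plaster half, 64 (x) x 30 (y) x 100 mm (z, its height once upright), 0.15 to 0.26 kg. Channel face to its -y, plain back to +y. At the start it lies on the easel, back on the slope, +z up the slope, sides (x) free for fingers. Closed in the frame its axes agree with the frame's and its centre is 30 mm to +y of mate_center.
- block: Wooden block with three slots, fixed, 110 (x) x 150 (y) x 52 mm; origin at the centre of its underside. Two packers and the wedge stand in its slots, feet 12 mm above the table, 40 mm deep, 45 mm apart along y: the wedge in the one at the +y end, the packers in either order in the others.
- packer_near_tab (a point): Centre of the blue-tipped grip tab of a wooden packer: board 96 (x) x 8 (y) x 100 mm (z) on its long edge, tab 20 (x) x 8 (y) x 44 mm rising from its top edge. This point is 122 mm above its underside and, here, 37 mm to -x of its middle. 60 g. At the start the axes of packers and wedge agree with the block's.
- packer_far_tab (a point): The same for the other packer, the tab being 37 mm to the +x side of its middle.
- wedge_tab (a point): Centre of the wedge's red-tipped grip tab, 22 (x) x 20 (y) x 44 mm. Below it the wedge is 46 (x) x 96 mm high; upright face to -y (11.5 mm from this point), face to +y sloping 1 in 6, 7 mm thick at the foot, 23 at the shoulder. Point 118 mm above the foot. 70 g. At the bar's top edge it fills 21 mm when its foot is on the board, 11 mm when its foot is 60 mm above it.
- knife: Fettling knife with a wooden handle, lying on the table; 210 mm long along its y. Leave alone.
- rolling_pin: Wooden rolling pin, 450 mm along its y, 60 mm thick. Leave alone.
- spray: Spray bottle, 205 mm tall. Leave alone.
- mug: Bisque mug without handle, 80 mm across, 95 mm tall, standing on the table. Leave alone.
- jar: Glaze jar with a white cap, 60 mm across, 100 mm tall, standing on the table. Leave alone.
Things that resemble listed ones, but are neither listed nor needed, are in the scene too. Leave any pink look-alike of the part that bears packer_near_tab alone.

How it is judged:
By the outcome, as a careful person would: the job done as asked, in the order asked, and still so for the second after the job is handed in, while the arm keeps its last pose, push and grip.
It also fails if it takes over 72 s, if anything falls off the work surface, if the arm or the gripper's body presses on something with over 40 N, if the wrist force passes 120 N, or if a joint passes its speed limit or range.

## Working session

There is one attempt and no reset: what is moved stays moved. The work goes in short steps, Python scripts to look and compute and a tool call to move; the robot and the scene stay as the last step left them, time stands still between calls to the robot, and variables do not carry over. Pictures are saved under pics/ and viewed, at most 10 in all, crops included, and the job is handed in when it is done.

Besides the shell and the picture viewer there is one more tool, called in YAML: its name, and indented under it one key for each argument. arm_command: Moves the arm, as the interface text tells. Its arguments: {"type":"object","properties":{"moves":{"type":"array"},"fingers":{"type":"number"},"squeeze":{"type":"number"}},"required":["moves"]}

```bash
ls; mkdir -p pics
python3 - <<'E'
from bench import r
import cv2
for n in ("scene","top"):
    im=r.camera(n); cv2.imwrite(f"pics/{n}0.png",im[:,:,::-1]); 
    cv2.imwrite(f"pics/{n}0b.png",cv2.resize(im[:,:,::-1],(800,600),interpolation=cv2.INTER_CUBIC))
    print(r.camera_info(n))
print(r.read_state())
E
```

```text
pics
{'fx': 401.21638203960345, 'fy': 401.21638203960345, 'cx': 253.17570547817672, 'cy': 191.28456780026505, 'origin': array([ 1.19312438, -0.40390044,  0.84424185]), 'attitude': array([0.31245339, 0.18657234, 0.48075919, 0.79776829])}
{'fx': 368.5686985276604, 'fy': 368.5686985276604, 'cx': 259.4508918297411, 'cy': 195.50858726290951, 'origin': array([ 0.45878703, -0.06367172,  1.20901628]), 'attitude': array([ 0.02985698, -0.03339015, -0.69559519,  0.71703625])}
{'time': 0.1, 'joint_positions': array([-1.25060303,  0.33281901, -0.06472486,  1.46083288,  0.02161182,
        1.3498672 , -0.08849607]), 'joint_vel': array([ 2.65257589e-04, -1.18272954e-03,  2.14765900e-04, -2.71752945e-03,
        1.25665779e-03, -5.68142469e-05,  5.81763374e-04]), 'joint_torque': array([ 1.16202667e-03, -6.24544144e+01,  2.42646493e-02, -3.90717924e+01,
       -6.15324592e-02,  3.67137906e-02,  1.41842011e-05]), 'ee_pos': array([0.20995664, 0.58833369, 0.22183877]), 'eef_rot': array([ 1.70534660e-01,  9.85351486e-01, -6.10366385e-04, -7.69795678e-05]), 'ft_force': array([-0.17825556,  0.77724773, -1.11370218]), 'torque': array([ 0.02805654, -0.06258655, -0.01034086]), 'grip_force': 0.0, 'width': 0.08711321600658783}
```

View pics/scene0b.png

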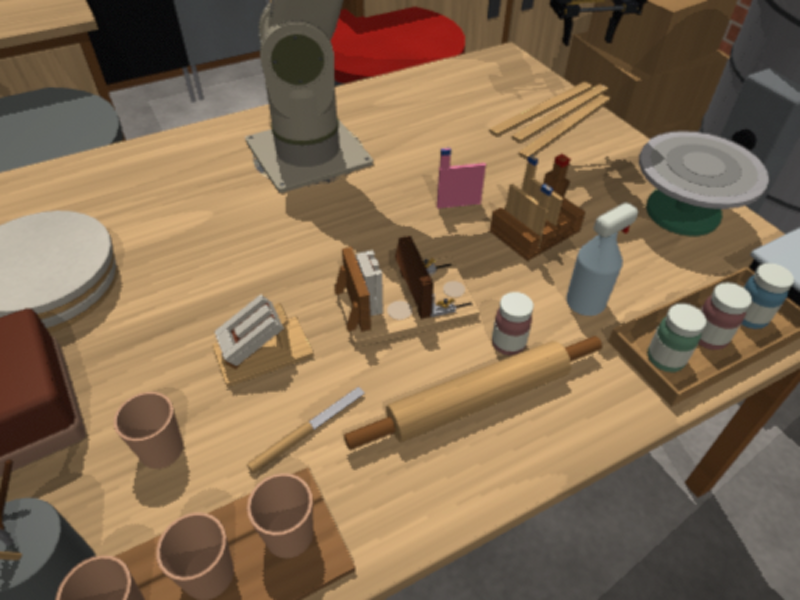

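View pics/top0b.png

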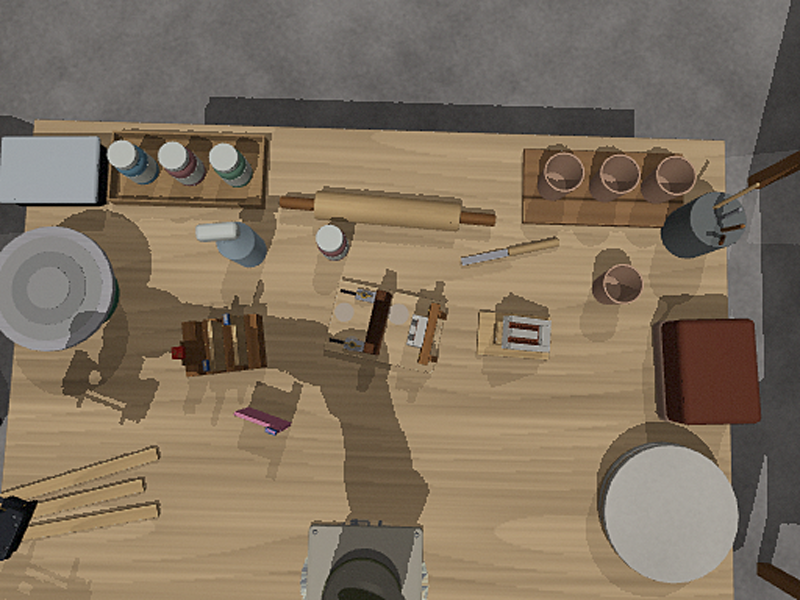

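The views show the block with packers and wedge on the left (about 220,345 in the top view), the frame in the centre (385,325), the easel with the loose half on the right (515,335), and the pink decoy at (262,420). Next I'll enlarge crops with pixel rulers.

```bash
cat > h.py <<'E'
import numpy as np, cv2
from scipy.spatial.transform import Rotation as R
from scipy.optimize import least_squares
from bench import r
CI={n:r.camera_info(n) for n in("scene","top")}
def proj(n,P):
    c=CI[n]; q=(np.atleast_2d(P)-c["origin"])@R.from_quat(c["attitude"]).as_matrix()
    return np.c_[c["cx"]+c["fx"]*q[:,0]/-q[:,2], c["cy"]-c["fy"]*q[:,1]/-q[:,2]]
def ray(n,uv):
    c=CI[n]; d=np.array([(uv[0]-c["cx"])/c["fx"],-(uv[1]-c["cy"])/c["fy"],-1.])
    return c["origin"],R.from_quat(c["attitude"]).as_matrix()@d
def at_z(n,uv,z):
    o,d=ray(n,uv); return o+d*(z-o[2])/d[2]
def crop(im,x0,y0,x1,y1,s):
    p=cv2.resize(im[y0:y1,x0:x1],None,fx=s,fy=s,interpolation=cv2.INTER_CUBIC).copy()
    for x in range(-(-x0//10)*10,x1,10):
        cv2.line(p,((x-x0)*s,0),((x-x0)*s,6),(0,0,255),1); cv2.putText(p,str(x),((x-x0)*s-8,16),0,.33,(0,0,255),1)
    for y in range(-(-y0//10)*10,y1,10):
        cv2.line(p,(0,(y-y0)*s),(6,(y-y0)*s),(0,0,255),1); cv2.putText(p,str(y),(8,(y-y0)*s+4),0,.33,(0,0,255),1)
    return p
def sheet(ps,fn,W=800,H=600):
    out=np.zeros((H,W,3),np.uint8)
    for p,x,y in ps:
        p=p[:H-y,:W-x]; out[y:y+p.shape[0],x:x+p.shape[1]]=p
    cv2.imwrite(fn,out)
E
python3 - <<'E'
from h import *
t=cv2.imread("pics/top0.png"); s=cv2.imread("pics/scene0.png")
sheet([(crop(t,200,170,360,242,5),0,0),(crop(t,105,196,180,244,5),0,360)],"pics/ct.png")
sheet([(crop(s,210,145,310,222,5),0,0),(crop(s,130,182,205,248,4),0,390),(crop(s,308,92,380,168,4),505,0),],"pics/cs.png")
E
```

```text
(no output)
```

View pics/ct.png

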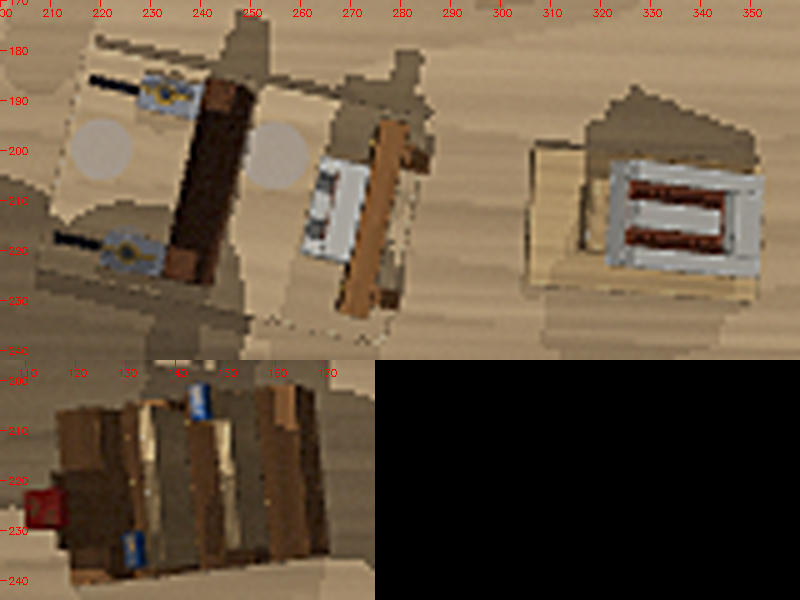

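View pics/cs.png

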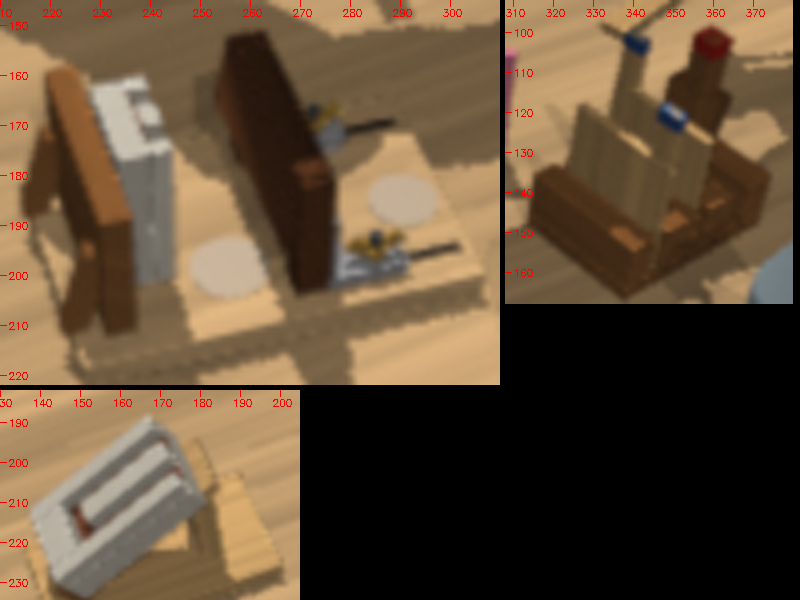

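The crops show the frame yawed about −12°, with the bar around (240,206) and the seated half around (267,212). The loose half rises towards +y (left) on the easel. The blue tabs are at (145,204) for the far packer and (132,234) for the near one, and the red tab is at (114,226). Now the pose fits and an overlay.

```bash
cat > fit.py <<'E'
from h import *
def tri(a,b):
    f=lambda p:np.r_[(proj("top",p)[0]-a),(proj("scene",p)[0]-b)]
    s=least_squares(f,[.5,0,.1]); return s.x, np.abs(s.fun).max()
def fit(mod,obs,x0):   # obs: (cam, local point key fn, uv)
    f=lambda p:np.concatenate([(proj(c,mod(p,np.array(l)/1000.))[0]-(np.array(uv)-.5)) for c,l,uv in obs])
    s=least_squares(f,x0,loss="soft_l1"); return s.x,f(s.x).reshape(-1,2)
def M2(p,l): return R.from_euler("z",p[2]).apply(l)+[p[0],p[1],0]
E
python3 - <<'E'
from fit import *
for n,a,b in [("far",(145,204.4),(349.7,121.2)),("near",(131.8,234),(341,103)),("wedge",(114,225.6),(360,102.5))]:
    print(n,tri(np.array(a)-.5,np.array(b)-.5))
obs=[("top",(29,-50,118),(264.4,201.4)),("top",(29,-80,118),(273.8,202.6)),("top",(-29,-80,118),(270.2,222.4)),("top",(-29,-50,118),(260.4,220)),
("top",(75,115,18),(219.4,177)),("top",(-75,-115,18),(275.6,239)),
("scene",(-29,-50,118),(238.5,160.5)),("scene",(29,-50,118),(244.5,175)),("scene",(29,-80,118),(234.5,178))]
p,e=fit(M2,obs,[.5,-.05,-.2]); print("frame",p,np.degrees(p[2])); print(e.round(1))
fr=p
def B(q,l): return M2(fr,l+np.array([0,q[0],0]))
ob=[("top",(62,0,103),(247.6,186.4)),("top",(-62,0,103),(238.8,226.2)),("top",(62,22.5,103),(240.8,186)),("top",(-62,22.5,103),(232.4,225)),
("top",(62,-7.5,58),(250.6,187.5)),("top",(-62,-7.5,58),(242.4,226.6)),("scene",(62,22.5,103),(276.6,178)),("scene",(-62,22.5,103),(263.6,151.6)),("scene",(-62,0,103),(255.5,152))]
q,e=fit(B,ob,[.01]); print("bar y",q); print(e.round(1))
def Mo(p,l): return R.from_euler("z",p[3]).apply(R.from_euler("x",-60,degrees=True).apply(l))+p[:3]
om=[("top",(32,-15,-50),(353,204.5)),("top",(-32,-15,-50),(352,225)),("top",(32,-15,50),(324.4,202)),("top",(-32,-15,50),(321.4,223)),
("scene",(-32,-15,-50),(138,213.3)),("scene",(-32,-15,50),(168,188.5)),("scene",(32,15,-50),(150.5,234)),("scene",(32,15,50),(181.3,208.8))]
m,e=fit(Mo,om,[.5,-.3,.08,0]); print("mould",m,np.degrees(m[3])); print(e.round(1))
np.savez("pose.npz",fr=fr,q=q,m=m)
# overlay
t=cv2.imread("pics/top0.png"); s=cv2.imread("pics/scene0.png")
def box(x,y,z): 
    c=np.array([[a,b,d] for a in x for b in y for d in z])/1000.
    return [(c[i],c[j]) for i in range(8) for j in range(i) if bin(i^j).count("1")==1]
segs=[]
for b in [((-75,75),(-115,115),(0,18)),((-29,29),(-80,-50),(18,118))]: segs+=[(M2(fr,a),M2(fr,c)) for a,c in box(*b)]
segs+=[(B(q,a),B(q,c)) for a,c in box((-62,62),(0,22.5),(102.9,103))]
segs+=[(B(q,a),B(q,c)) for a,c in box((-62,62),(-7.5,-7.4),(58,58.1))]
segs+=[(Mo(m,a),Mo(m,c)) for a,c in box((-32,32),(-15,15),(-50,50))]
def draw(im,n,s):
    im=cv2.resize(im,None,fx=s,fy=s,interpolation=cv2.INTER_CUBIC)
    for a,c in segs:
        P=(proj(n,np.array([a,c]))+.5)*s; cv2.line(im,*[tuple(int(v) for v in k) for k in P.round()],(0,255,0),1,cv2.LINE_AA)
    return im
T=draw(t,"top",5)[170*5:242*5,200*5:360*5]; S=draw(s,"scene",4)
sheet([(T,0,0),(S[145*4:205*4,210*4:310*4],0,360),(S[182*4:242*4,130*4:205*4],405,360)],"pics/ov.png")
E
```

```text
far (array([0.51898215, 0.26025541, 0.1534196 ]), np.float64(0.22676321317572956))
near (array([0.43357098, 0.29378539, 0.15054105]), np.float64(0.24209486320330598))
wedge (array([0.45596493, 0.34670741, 0.14897446]), np.float64(0.17543767797212695))
frame [ 0.52495178 -0.02733695 -0.21675434] -12.41910892853024
[[ 0.4 -0.5]
 [ 0.8  0.8]
 [-0.4 -0. ]
 [-0.4 -0.1]
 [-0.9  0.2]
 [ 0.3  0.5]
 [ 0.9  0.3]
 [ 0.4  0.8]
 [-1.  -0. ]]
bar y [0.00614335]
[[ 1.7 -0.2]
 [ 0.3 -0. ]
 [ 1.3 -1.6]
 [-0.6 -0.7]
 [ 1.3  0.9]
 [-0.3  0.3]
 [ 1.3  4.9]
 [ 0.5  0.2]
 [ 0.8  1.3]]
mould [ 0.51303101 -0.30673565  0.07088946 -0.03163584] -1.8126002126551786
[[-0.5  0.3]
 [-0.3  0.2]
 [ 3.6 -0.1]
 [ 5.6  0.3]
 [-0.2 -1.1]
 [-0.4 -0.6]
 [ 2.2  0.6]
 [ 1.7  1.3]]
```

View pics/ov.png

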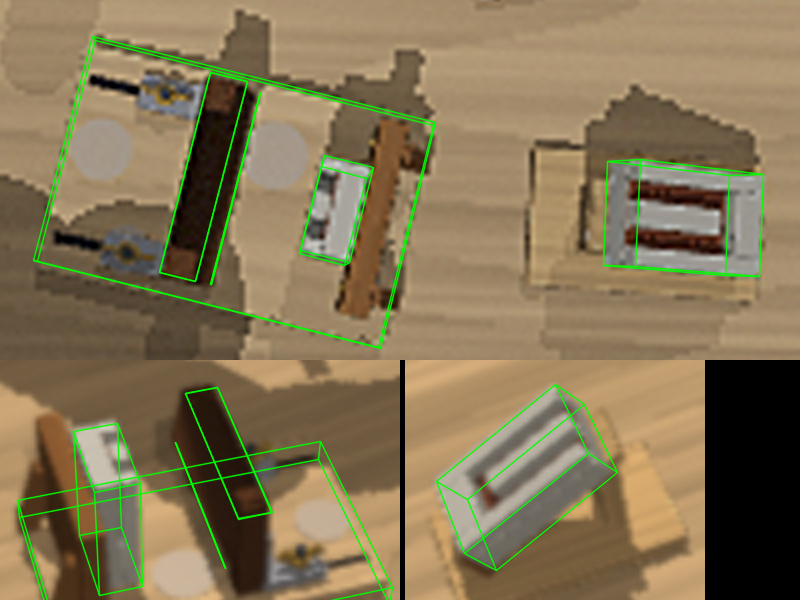

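The overlay fits well; the gap comes out near 26 mm. I'll do one joint refit that includes the headboard and the packers' block, and print the derived targets.

```bash
cat > refit.py <<'E'
from fit import *
F=[("top",(29,-50,118),(264.4,201.4)),("top",(29,-80,118),(273.8,202.6)),("top",(-29,-80,118),(270.2,222.4)),("top",(-29,-50,118),(260.4,220)),
("top",(75,115,18),(219.4,177)),("top",(-75,-115,18),(275.6,239)),("top",(60,-80,108),(275.6,194)),("top",(-60,-80,108),(267.6,232.6)),
("scene",(-29,-50,118),(238.5,160.5)),("scene",(29,-50,118),(244.5,175)),("scene",(29,-80,118),(234.5,178)),("scene",(29,-50,18),(244.5,201.5))]
Bo=[("top",(62,0,103),(247.6,186.4)),("top",(-62,0,103),(238.8,226.2)),("top",(62,22.5,103),(240.8,186)),("top",(-62,22.5,103),(232.4,225)),
("top",(62,-7.5,58),(250.6,187.5)),("top",(-62,-7.5,58),(242.4,226.6)),("scene",(62,22.5,103),(276.8,181)),("scene",(-62,22.5,103),(264,151.6)),("scene",(-62,0,103),(255.5,152)),("scene",(62,0,103),(269.5,184))]
def f(p):
    o=[proj(c,M2(p,np.array(l)/1e3))[0]-(np.array(u)-.5) for c,l,u in F]
    o+=[proj(c,M2(p,np.array(l)/1e3+[0,p[3],0]))[0]-(np.array(u)-.5) for c,l,u in Bo]
    return np.concatenate(o)
s=least_squares(f,[.525,-.027,-.21,.006],loss="soft_l1"); p=s.x
if __name__=="__main__":
    print(p,np.degrees(p[2]),"gap",p[3]*1e3+20); print(f(p).reshape(-1,2).round(1).tolist())
    print("mate top ctr",M2(p,np.array([0,-.065,.118])),"loose",M2(p,np.array([0,-.035,.068])))
    m=np.load("pose.npz")["m"]; print("mould grasp pts (zm 30,38)",[ (R.from_euler("z",m[3]).apply(R.from_euler("x",-60,degrees=True).apply([0,0,z]))+m[:3]).round(4) for z in(.03,.038)])
    # block fit from tab tops (centre of tips approx 6mm below top)
    pts={"far":(.037,0),"near":(-.037,.045),"wedge":(0,.090)}
    T=np.array([[.519,.2603],[.4336,.2938],[.456,.3467]])
    # wedge x offset unknown ->fit only packers + wedge
    L=np.array([[.037,0],[-.037,.045],[0,.09]])
    g=lambda q:((R.from_euler("z",q[2]).apply(np.c_[L,[0,0,0]])[:,:2]+q[:2])-T).ravel()
    b=least_squares(g,[.47,.26,.1]); print("block",b.x,np.degrees(b.x[2]),b.fun.round(4))
E
python3 refit.py
```

```text
[ 0.52346433 -0.02704002 -0.19902582  0.00687428] -11.40333927189723 gap 26.874283771004784
[[0.2, -0.3], [0.6, 0.8], [-0.2, 0.1], [-0.3, 0.2], [-1.6, 1.2], [0.8, 0.5], [1.0, -0.4], [-0.0, 0.1], [0.6, 0.2], [0.5, 0.5], [-0.8, -0.1], [1.0, -0.1], [1.0, 0.2], [0.3, 0.5], [0.5, -1.1], [-0.7, 0.0], [0.7, 1.3], [-0.3, 0.8], [1.5, 1.2], [-0.2, -0.2], [0.5, 0.9], [0.5, 0.0]]
mate top ctr [ 0.51061289 -0.0907569   0.118     ] loose [ 0.51654432 -0.06134911  0.068     ]
mould grasp pts (zm 30,38) [array([ 0.5139, -0.2808,  0.0859]), array([ 0.5141, -0.2738,  0.0899])]
block [0.47946914 0.25637726 0.22263026] 12.755774170144068 [-0.0034  0.0042 -0.0002 -0.0017  0.0036 -0.0025]
```

Gap is about 26–27 mm (one packer, to be verified). Now a small helper that turns a world target into tool-axis rows, and the approach to the loose half.

```bash
cat > plan.py <<'E'
from h import *
def yaw():  # angle of tool y in world, deg
    y=R.from_quat(r.read_state()["eef_rot"]).apply([0,1,0]); return np.degrees(np.arctan2(y[1],y[0]))
def plan(*wps,step=.04,start=None):
    """wps: (x,y,z,yaw_of_tool_y_deg) TCP; prints rows [dx dy dz cm, turn deg] along tool axes"""
    st=r.read_state(); p=np.array(st["ee_pos"]) if start is None else np.array(start[:3]); a=yaw() if start is None else start[3]
    rows=[]
    for w in wps:
        w=np.array(w,float); n=int(max(np.ceil(np.linalg.norm(w[:3]-p)/step),np.ceil(abs(w[3]-a)/7),1))
        d=(w[:3]-p); da=(w[3]-a); P0=p.copy();A0=a
        for i in range(n):
            tgt=P0+d*(i+1)/n; v=tgt-p; t=np.radians(a); ty=np.array([np.cos(t),np.sin(t),0]); tz=np.array([0,0,-1.]); tx=np.cross(ty,tz)
            c=np.array([v@tx,v@ty,v@tz])*100; c=c.round(1); tu=round(-da/n,1)
            rows.append([*c,tu]); p=p+(c[0]*tx+c[1]*ty+c[2]*tz)/100; a-=tu
    print("start",np.round(st["ee_pos"],4),round(yaw(),2),"end",p.round(4),round(a,2),"t",round(st["time"],2))
    for i in range(0,len(rows),12): print([float(v) if v%1 else int(v) for q in rows[i:i+12] for v in q])
E
python3 - <<'E'
from plan import *
print("spray base/top",at_z("top",(144/1,150),.1),at_z("top",(138,148),.2))
plan((.47,.25,.30,30),(.514,-.277,.2,-1.8))
E
```

```text
spray base/top [0.68681053 0.2882927  0.1       ] [0.67135432 0.27349077 0.2       ]
start [0.21   0.5883 0.2218] 70.36 end [ 0.5144 -0.2775  0.1998] -1.14 t 0.1
[-3.3, -2.1, -0.7, 3.7, -3.3, -1.9, -0.7, 3.7, -3.6, -1.7, -0.7, 3.7, -3.6, -1.4, -0.7, 3.7, -3.6, -1.2, -0.8, 3.7, -3.8, -1, -0.7, 3.7, -3.8, -0.7, -0.7, 3.7, -3.9, -0.4, -0.7, 3.7, -3.8, -0.3, -0.7, 3.7, -3.9, 0.1, -0.7, 3.7, -3.9, 0.3, -0.7, 3.7, -3.4, -1.6, 0.7, 2.2]
[-3.5, -1.5, 0.7, 2.2, -3.5, -1.3, 0.7, 2.2, -3.6, -1.2, 0.8, 2.2, -3.7, -1, 0.7, 2.2, -3.6, -0.9, 0.7, 2.2, -3.7, -0.8, 0.7, 2.2, -3.7, -0.6, 0.7, 2.2, -3.8, -0.5, 0.7, 2.2, -3.8, -0.3, 0.7, 2.2, -3.7, -0.2, 0.7, 2.2, -3.8, -0.1, 0.8, 2.2, -3.8, 0.1, 0.7, 2.2]
[-3.8, 0.3, 0.7, 2.2]
```

arm_command:
  moves: [-3.3,-2.1,-0.7,3.7,-3.3,-1.9,-0.7,3.7,-3.6,-1.7,-0.7,3.7,-3.6,-1.4,-0.7,3.7,-3.6,-1.2,-0.8,3.7,-3.8,-1,-0.7,3.7,-3.8,-0.7,-0.7,3.7,-3.9,-0.4,-0.7,3.7,-3.8,-0.3,-0.7,3.7,-3.9,0.1,-0.7,3.7,-3.9,0.3,-0.7,3.7,-3.4,-1.6,0.7,2.2]
  fingers: 100

```text
time: 1.1
ee_pos: [0.4765, 0.2116, 0.2951]
eef_rot: [0.521, 0.854, 0.001, 0.001]
ft_force: [0.6, -0.4, 0.8]
width: 0.0873
grip_force: 0.0
```

arm_command:
  moves: [-3.5,-1.5,0.7,2.2,-3.5,-1.3,0.7,2.2,-3.6,-1.2,0.8,2.2,-3.7,-1,0.7,2.2,-3.6,-0.9,0.7,2.2,-3.7,-0.8,0.7,2.2,-3.7,-0.6,0.7,2.2,-3.8,-0.5,0.7,2.2,-3.8,-0.3,0.7,2.2,-3.7,-0.2,0.7,2.2,-3.8,-0.1,0.8,2.2,-3.8,0.1,0.7,2.2]

```text
time: 2.1
ee_pos: [0.5104, -0.2409, 0.207]
eef_rot: [0.701, 0.713, 0.0, -0.0]
ft_force: [0.9, -0.5, 0.1]
width: 0.0868
grip_force: 0.0
```

Run:
```python
from plan import *
plan((.514,-.277,.135,-1.8))
```

```text
start [ 0.5104 -0.2409  0.207 ] 0.98 end [ 0.5144 -0.2769  0.135 ] -1.72 t 2.1
[-1.2, 0.1, 2.4, 0.9, -1.2, 0.1, 2.4, 0.9, -1.2, 0.2, 2.4, 0.9]
```

arm_command:
  moves: [-1.2,0.1,2.4,0.9,-1.2,0.1,2.4,0.9,-1.2,0.2,2.4,0.9,0,0,0,0]

```text
time: 2.43
ee_pos: [0.512, -0.2763, 0.1309]
eef_rot: [0.718, 0.696, -0.002, -0.003]
ft_force: [-1.6, 0.1, -1.2]
width: 0.0872
grip_force: 0.0
```

Run:
```python
from plan import *
t=r.camera("top"); s=r.camera("scene")
cv2.imwrite("pics/t1.png",t[:,:,::-1]);cv2.imwrite("pics/s1.png",s[:,:,::-1])
t=cv2.imread("pics/t1.png");s=cv2.imread("pics/s1.png"); t0=cv2.imread("pics/top0.png"); s0=cv2.imread("pics/scene0.png")
print(r.read_state()["ee_pos"],yaw())
sheet([(crop(s,120,150,210,245,4),0,0),(crop(t,300,180,370,240,4),370,0),(crop(t0,105,190,180,244,5),370,250),(crop(s0,310,95,375,170,3),0,380)],"pics/c1.png")
```

```text
[ 0.51419192 -0.27515746  0.13518507] -1.6705713308577232
```

View pics/c1.png

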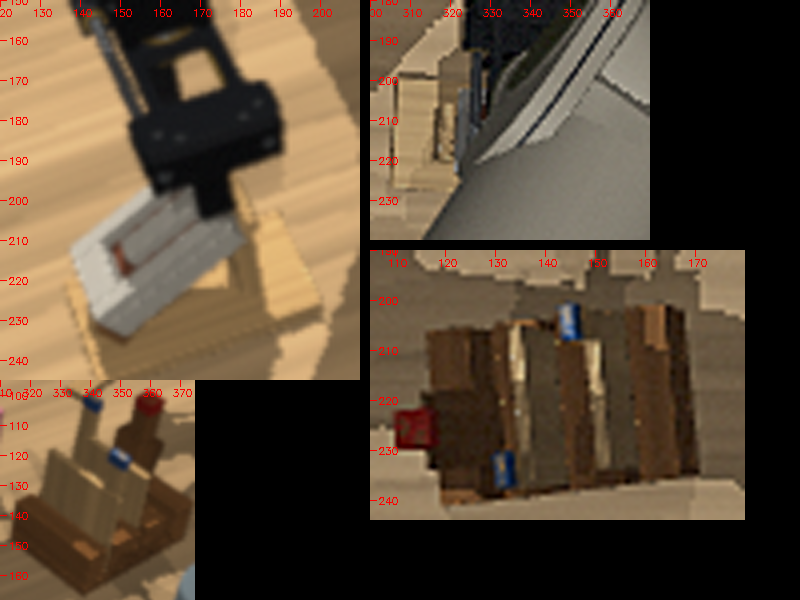

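The fingers straddle the loose half near its upper end (near finger at scene 175,205). Descending and closing lightly.

arm_command:
  moves: [0,0,2.2,0,0,0,2.2,0,0,0,2.2,0,0,0,0,0]

```text
time: 2.87
ee_pos: [0.5141, -0.273, 0.0676]
eef_rot: [0.716, 0.698, -0.0, -0.002]
ft_force: [-0.8, 0.5, 0.0]
width: 0.0871
grip_force: 0.0
```

arm_command:
  moves: [0,0,0,0,0,0,0,0,0,0,0,0,0,0,0,0,0,0,0,0,0,0,0,0]
  fingers: 0
  squeeze: 8

```text
time: 3.37
ee_pos: [0.5147, -0.2752, 0.0706]
eef_rot: [0.717, 0.697, 0.0, -0.0]
ft_force: [-4.7, 3.0, 7.2]
width: 0.0645
grip_force: 7.9
```

arm_command:
  moves: [-0.3,0,-0.8,0,-0.4,0,-0.8,0,-0.4,0,-0.8,0,-0.4,0,-0.8,0,0,0,-1.2,0,0,0,-1.5,0,0,0,-2,0,0,0,-2,0,0,0,-2,0,0,0,0,0,0,0,0,0]

```text
time: 4.28
ee_pos: [0.5149, -0.2906, 0.1899]
eef_rot: [0.717, 0.697, 0.001, 0.001]
ft_force: [-0.2, -0.9, -2.3]
width: 0.064
grip_force: 8.0
```

Run:
```python
from plan import *
s=r.camera("scene"); t=r.camera("top")
cv2.imwrite("pics/t2.png",t[:,:,::-1]);cv2.imwrite("pics/s2.png",s[:,:,::-1])
s=cv2.imread("pics/s2.png");t=cv2.imread("pics/t2.png")
print(r.read_state()["ee_pos"],yaw(), r.read_state()["ft_force"])
sheet([(crop(s,110,130,230,250,5),0,0)],"pics/c2.png",600,600)
```

```text
[ 0.51408277 -0.28986022  0.1878758 ] -1.6323119691744656 [-0.62852053 -0.48078351 -1.58174547]
```

View pics/c2.png

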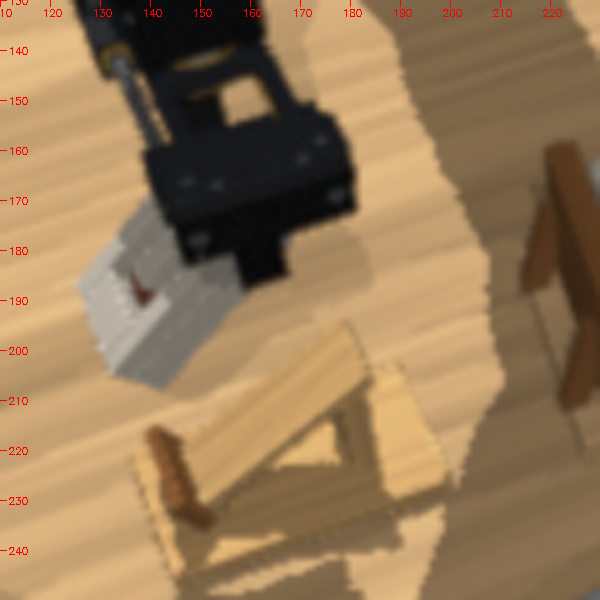

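The half is held but has barely swung (channel face still up; bottom corners at scene (126,186), (132,204), (142,208)). I'll estimate its tilt, then upright it by pushing its bottom edge against the seated half.

```bash
cat > tilt.py <<'E'
from fit import *
def tilt(obs,yawd,cam="scene",x0=(-60.,.034,0.,0.),z=None):
    """tool grip pose -> tilt deg about mould x, grip z in mould, y offset"""
    g=np.array(r.read_state()["ee_pos"])+[0,0,.019]
    def pos(p,l): return R.from_euler("z",yawd,degrees=True).apply(R.from_euler("x",p[0],degrees=True).apply(np.array(l)/1e3-[0,p[2],p[1]]))+g+[0,0,0]
    f=lambda p:np.concatenate([proj(c,pos(p,l))[0]-(np.array(u)-.5) for c,l,u in obs])
    s=least_squares(lambda p:f(np.r_[p,0]),x0[:3]); return s.x,s.fun.reshape(-1,2)
E
python3 - <<'E'
from tilt import *
p,e=tilt([("scene",(-32,-15,-50),(125.5,186.5)),("scene",(32,-15,-50),(132,204.5)),("scene",(32,15,-50),(142.5,208))],-1.8)
print(p,e.round(1))
from refit import p as fr, M2
print(M2(fr,np.array([0,.035,.125])))
from plan import plan
w=lambda y,z:(*M2(fr,np.array([0,y,z])),np.degrees(fr[2]))
plan(w(.075,.22))
E
```

```text
[-4.87323425e+01  3.85768258e-02  1.47864214e-04] [[-0.4 -0.4]
 [ 0.1  0.2]
 [ 0.2  0.2]]
[0.53038433 0.00726906 0.125     ]
start [ 0.5141 -0.2899  0.1879] -1.63 end [0.5386 0.0468 0.2199] -11.53 t 4.38
[3.7, 0.2, -0.4, 1.1, 3.8, 0.1, -0.3, 1.1, 3.7, 0, -0.4, 1.1, 3.8, -0.1, -0.3, 1.1, 3.7, -0.1, -0.4, 1.1, 3.8, -0.2, -0.3, 1.1, 3.7, -0.3, -0.4, 1.1, 3.7, -0.3, -0.4, 1.1, 3.8, -0.4, -0.3, 1.1]
```

Run:
```python
from refit import p as fr, M2,np
from plan import plan
w=lambda y,z:(*M2(fr,np.array([0,y,z])),-11.7)
plan(w(.033,.20),w(.033,.136))
```

```text
start [ 0.5141 -0.2899  0.1879] -1.63 end [0.53   0.0055 0.1359] -11.63 t 4.38
[3.7, 0.1, -0.2, 1.3, 3.7, 0, -0.1, 1.3, 3.7, -0.1, -0.2, 1.3, 3.7, -0.1, -0.1, 1.3, 3.7, -0.3, -0.2, 1.3, 3.6, -0.3, -0.1, 1.3, 3.7, -0.4, -0.2, 1.3, 3.7, -0.5, -0.1, 1.3, 0, 0, 3.2, -0.2, 0, 0, 3.2, -0.2]
```

arm_command:
  moves: [2,0.1,-2.2,1.3,3.7,0,-0.1,1.3,3.7,-0.1,-0.2,1.3,3.7,-0.1,-0.1,1.3,3.7,-0.3,-0.2,1.3,3.6,-0.3,-0.1,1.3,3.7,-0.4,-0.2,1.3,3,-0.5,-0.1,1.0,2.4,0,0,0,0,0,0,0,0,0,0,0]

```text
time: 5.3
ee_pos: [0.533, 0.0063, 0.2194]
eef_rot: [0.775, 0.632, -0.001, -0.0]
ft_force: [0.2, -1.4, -2.1]
width: 0.0643
grip_force: 8.0
```

Run:
```python
from plan import *
s=r.camera("scene"); cv2.imwrite("pics/s3.png",s[:,:,::-1]); s=cv2.imread("pics/s3.png")
print(r.read_state()["ee_pos"],yaw(), r.read_state()["ft_force"])
sheet([(crop(s,190,90,310,210,5),0,0)],"pics/c3.png",600,600)
```

```text
[0.53291136 0.00464057 0.21957855] -11.703116090504073 [-0.36899969 -0.44785058 -1.71417379]
```

View pics/c3.png

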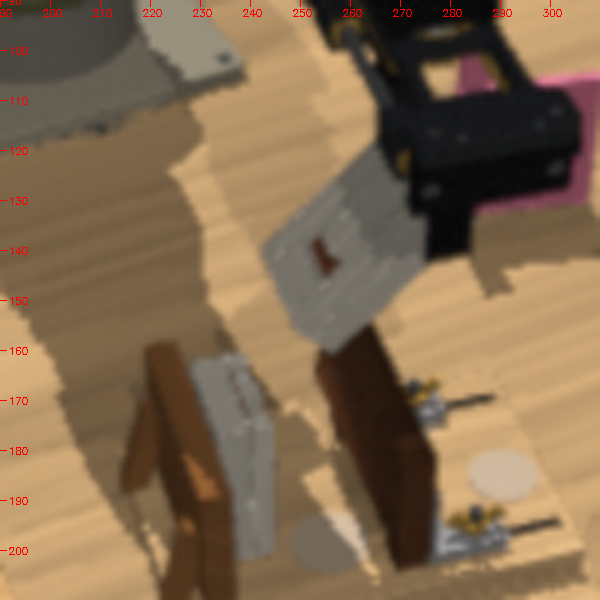

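The half hangs tilted over the bar, bottom corners at (242,139.5), (249,157) and (256,160).

Run:
```python
from tilt import *
p,e=tilt([("scene",(-32,-15,-50),(242,139.5)),("scene",(32,-15,-50),(249,157)),("scene",(32,15,-50),(256,160.3))],-11.7)
print(p,e.round(1))
from refit import p as fr, M2
from plan import plan
t=np.radians(-p[0]); c=lambda y,z:(y*np.cos(t)+z*np.sin(t), -y*np.sin(t)+z*np.cos(t))
print("front",c(-15,-50-p[1]*1e3),"back",c(15,-50-p[1]*1e3))
w=lambda y,z:(*M2(fr,np.array([0,y,z])),-11.7)
plan(w(.033,.21),w(.033,.136))
```

```text
[-4.63492683e+01  3.89596745e-02 -4.89155466e-04] [[-0.3  0.2]
 [-0.4 -0.9]
 [ 0.7  0.8]]
front (np.float64(-74.72165504230988), np.float64(-50.55193319865255)) back (np.float64(-54.01384062261839), np.float64(-72.2587621232011))
start [0.5329 0.0046 0.2196] -11.7 end [0.53   0.0052 0.1356] -11.7 t 5.35
[0, -0.3, 1, 0, 0, 0, 3.7, 0, 0, 0, 3.7, 0]
```

arm_command:
  moves: [0,-0.3,2.8,0,0,0,2.8,0,0,0,2.8,0,0,0,0,0,-0.5,0,0,0,-0.5,0,0,0,-0.6,0,-0.7,0,-0.5,0,-0.6,0]

```text
time: 6.02
ee_pos: [0.5268, -0.0164, 0.1516]
eef_rot: [0.776, 0.631, 0.001, 0.0]
ft_force: [0.1, 0.5, -2.7]
width: 0.0638
grip_force: 8.0
```

arm_command:
  moves: [-0.6,0,-0.5,0,-0.6,0,-0.5,0,-0.7,0,-0.4,0,-0.7,0,-0.4,0,-0.7,0,-0.3,0,-0.7,0,-0.2,0,-0.5,0,-0.1,0,-0.3,0,-0.1,0,0,0,0,0]

```text
time: 6.77
ee_pos: [0.5162, -0.063, 0.1745]
eef_rot: [0.776, 0.631, -0.0, -0.0]
ft_force: [0.2, -0.3, -2.8]
width: 0.0641
grip_force: 8.0
```

Run:
```python
from plan import *
from refit import p as fr
s=r.camera("scene"); cv2.imwrite("pics/s4.png",s[:,:,::-1]); s=cv2.imread("pics/s4.png")
st=r.read_state(); print(st["ee_pos"],yaw(), st["ft_force"],st["time"])
print("in frame",R.from_euler("z",-fr[2]).apply(st["ee_pos"]-np.array([fr[0],fr[1],0])))
sheet([(crop(s,200,100,300,220,5),0,0)],"pics/c4.png",500,600)
```

```text
[ 0.51620877 -0.06252066  0.17433583] -11.769888800121894 [-0.52074754 -0.14802277 -1.91641436] 6.8167
in frame [-9.72922084e-05 -3.62147624e-02  1.74335826e-01]
```

View pics/c4.png

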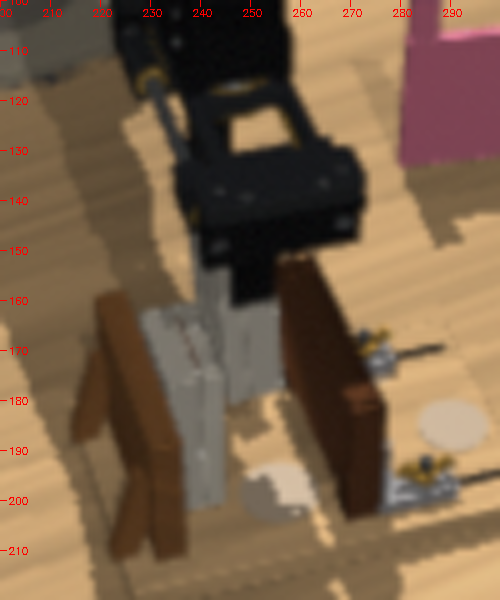

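The half is now upright, its left edge parallel to the seated half, bottom corners at (246,181) and (257,177). Lowering it onto the board.

arm_command:
  moves: [0.2,0,0,0,0,0,2,0,0,0,2,0,0,0,2,0,0,0,1.4,0,0,0,0.5,0,0,0,0.3,0,0,0,0,0]

```text
time: 7.48
ee_pos: [0.5165, -0.0594, 0.0925]
eef_rot: [0.775, 0.631, -0.0, -0.001]
ft_force: [-0.7, 2.8, -3.8]
width: 0.0637
grip_force: 8.0
```

arm_command:
  moves: [0,0,0.3,0,0,0,0.3,0,0,0,0.2,0,0,0,0,0]

```text
time: 7.82
ee_pos: [0.5168, -0.0599, 0.0852]
eef_rot: [0.776, 0.631, 0.0, -0.0]
ft_force: [-2.6, 1.8, 2.6]
width: 0.0638
grip_force: 8.0
```

arm_command:
  moves: [0,0,0.1,0,-0.2,0,0,0,-0.2,0,0,0,-0.2,0,0,0,0,0,0,0]

```text
time: 8.23
ee_pos: [0.5162, -0.0637, 0.0843]
eef_rot: [0.775, 0.632, 0.001, -0.001]
ft_force: [-2.5, 9.6, 2.4]
width: 0.064
grip_force: 8.0
```

```bash
cat > fs.py <<'E'
from plan import *
from refit import p as fr
def show():
    st=r.read_state(); q=R.from_euler("z",-fr[2])
    print("frame xyz mm",(q.apply(st["ee_pos"]-np.array([fr[0],fr[1],0]))*1e3).round(1),"F frame",q.apply(st["ft_force"]).round(1),"tq",st["torque"].round(2),"yaw",round(yaw(),2),"w",round(st["width"]*1e3,1),"g",st["grip_force"],"t",round(st["time"],2))
E
python3 -c "
from fs import *
show()"
```

```text
frame xyz mm [  0.1 -37.4  84.3] F frame [-4.3  8.9  2.4] tq [2.01 0.53 0.08] yaw -11.65 w 64.0 g 7.982897901674733 t 8.23
```

arm_command:
  moves: [0.3,0,0,0,0,0,0,0]

```text
time: 8.4
ee_pos: [0.5166, -0.0628, 0.0841]
eef_rot: [0.776, 0.631, 0.0, 0.0]
ft_force: [-2.9, 2.2, 5.4]
width: 0.0643
grip_force: 8.0
```

arm_command:
  moves: [0,0,0,0,0,0,0,0,0,0,0,0,0,0,0,0,0,0,-0.6,0,0,0,-2,0,0,0,-4,0,0,0,-4,0,0,0,-4,0,0,0,-2,0]
  fingers: 100

```text
time: 9.23
ee_pos: [0.5174, -0.0639, 0.2547]
eef_rot: [0.776, 0.631, 0.002, 0.001]
ft_force: [1.0, 0.1, 0.8]
width: 0.0873
grip_force: 0.0
```

Half released and standing. Now the tabs: fit the block pose to the colour blobs of all three tips in both first pictures.

```bash
cat > block.py <<'E'
from h import *
from scipy.spatial import ConvexHull
im={"top":cv2.imread("pics/top0.png").astype(int),"scene":cv2.imread("pics/scene0.png").astype(int)}
G={("top","far"):(144.5,204),("top","near"):(131.5,233.5),("top","wedge"):(113.5,225.5),("scene","far"):(349,121),("scene","near"):(340,102.5),("scene","wedge"):(359.5,102)}
obs={}
for (c,n),g in G.items():
    x0,y0=int(g[0])-8,int(g[1])-8; a=im[c][y0:y0+17,x0:x0+17]; b,gg,rr=a[...,0],a[...,1],a[...,2]
    m=(b-rr>8) if n!="wedge" else (rr-gg>45)&(rr-b>40)&(gg<60)
    k,lab,st,cen=cv2.connectedComponentsWithStats(m.astype(np.uint8),connectivity=8)
    i=1+np.argmax(st[1:,4]); obs[c,n]=np.array([x0+cen[i][0],y0+cen[i][1],st[i,4]]); print(c,n,obs[c,n].round(1),"bbox",st[i,:4]+[x0,y0,0,0])
L={"far":((27,47),(-49,-41),156),"near":((-47,-27),(-4,4),156),"wedge":((-11,11),(35,55),152)}
def hull(c,n,p):
    (xa,xb),(ya,yb),zt=L[n]; h=p[3] if n!="wedge" else p[4]
    P=np.array([[x,y,z] for x in(xa,xb) for y in(ya,yb) for z in(zt,zt-h)])/1e3
    return cv2.convexHull(proj(c,R.from_euler("z",p[2]).apply(P)+[p[0],p[1],0]).astype(np.float32))
def f(p):
    o=[]
    for (c,n),v in obs.items():
        M=cv2.moments(hull(c,n,p)); o+=[M["m10"]/M["m00"]-v[0],M["m01"]/M["m00"]-v[1],(M["m00"]-v[2])*.02]
    return np.array(o)
if __name__=="__main__":
    for swap in (0,1):
        if swap: L["far"]=((27,47),(-4,4),156); L["near"]=((-47,-27),(-49,-41),156)
        s=least_squares(f,[.47,.3,.1,12,12],x_scale=[.01,.01,.05,3,3],diff_step=1e-3); p=s.x
        print(p,np.degrees(p[2]),"cost",s.cost); print(s.fun.reshape(-1,3).round(2).tolist())
        for n,l in {"far":(37,-45*(1-swap)),"near":(-37,-45*swap),"wedge":(0,45)}.items(): print(n,(R.from_euler("z",p[2]).apply([l[0]/1e3,l[1]/1e3,0])[:2]+p[:2]).round(4))
E
python3 block.py
```

```text
top far [144.9 204.6  22. ] bbox [143 201   5   7]
top near [131.8 234.   20. ] bbox [130 230   4   8]
top wedge [113.3 225.2  50. ] bbox [110 221   9   9]
scene far [349.3 121.1  27. ] bbox [346 118   8   7]
scene near [340.3 102.5  16. ] bbox [338 101   6   4]
scene wedge [359.4 102.5  48. ] bbox [356  99   8   8]
[ 0.46879143  0.30010487  0.21824134 13.81818197  1.66667276] 12.504307804355856 cost 3.083711181065052
[[-1.23, 0.99, 0.17], [0.42, 0.0, 0.24], [1.06, -1.08, 0.13], [0.09, -0.48, 0.33], [-0.28, 0.37, 0.47], [0.37, -0.31, -0.28]]
far [0.5147 0.2642]
near [0.4327 0.2921]
wedge [0.459 0.344]
[  0.46730837   0.30120714  -0.51028775  36.26185701 -21.41780938] -29.237334400427933 cost 216.0756029226345
[[-6.96, 6.24, 0.55], [5.45, 6.96, 0.58], [1.38, -11.79, 0.69], [1.53, -2.13, 0.67], [-8.07, 1.16, 0.72], [6.76, 2.06, 0.82]]
far [0.4996 0.2831]
near [0.413 0.28 ]
wedge [0.4893 0.3405]
```

Run:
```python
from fit import *
o=lambda ps:ps
obs=[("top",(55,75,52),(116.6,206)),("top",(-55,75,52),(120,240.4)),("top",(-55,-75,0),(170.6,235)),("top",(55,-75,0),(168,201.5)),
("scene",(55,-75,0),(338.5,166)),("scene",(55,-75,52),(339,155)),("scene",(55,75,52),(373.5,135)),("scene",(-55,-75,52),(316.5,134.5))]
p,e=fit(M2,obs,[.47,.3,.1]); print(p,np.degrees(p[2])); print(e.round(1).tolist())
for n,l in {"far":(.037,-.045,0),"near":(-.037,0,0),"wedge":(0,.045,0)}.items(): print(n,M2(p,np.array(l))[:2].round(4))
for c in ("top","scene"):
  for n,l in {"far":(.037,-.045,.150),"near":(-.037,0,.150),"wedge":(0,.045,.146)}.items(): print(c,n,proj(c,M2(p,np.array(l))).round(1))
```

```text
[0.4730561  0.299692   0.14247775] 8.163373950040029
[[-0.4, 0.2], [-1.0, 0.9], [0.4, 0.5], [-0.0, 0.6], [-1.0, 2.0], [1.3, 0.3], [1.9, 1.1], [-1.4, 1.3]]
far [0.5161 0.2604]
near [0.4364 0.2944]
wedge [0.4667 0.3442]
top far [[144.9 205.1]]
top near [[131.4 232.6]]
top wedge [[115.1 221.5]]
scene far [[348.6 121.1]]
scene near [[341.5 103.1]]
scene wedge [[361.1 104.9]]
```

The far packer (+x tab, end slot) is at about (0.517, 0.261), block yaw about 8.5°. Taking it, gripping its 8 mm side.

Run:
```python
from plan import *
plan((.517,.2615,.24,-81.5),(.517,.2615,.17,-81.5))
```

```text
start [ 0.5174 -0.0639  0.2547] -11.8 end [0.5168 0.2615 0.1697] -81.4 t 9.23
[3.2, -0.7, 0.1, 7, 3.1, -1, 0.2, 7, 2.9, -1.4, 0.1, 7, 2.7, -1.8, 0.2, 7, 2.5, -2.1, 0.1, 7, 2.2, -2.4, 0.2, 7, 2, -2.6, 0.1, 7, 1.5, -2.8, 0.2, 7, 1.3, -3.1, 0.1, 7, 0.8, -3.1, 0.2, 7, 0, 0, 3.5, -0.2, 0, 0, 3.5, -0.2]
```

arm_command:
  moves: [3.2,-0.7,0.1,7,3.1,-1,0.2,7,2.9,-1.4,0.1,7,2.7,-1.8,0.2,7,2.5,-2.1,0.1,7,2.2,-2.4,0.2,7,2,-2.6,0.1,7,1.5,-2.8,0.2,7,1.3,-3.1,0.1,7,0.8,-3.1,0.2,7,0,0,3.5,-0.2,0,0,0,0]
  fingers: 46

```text
time: 10.23
ee_pos: [0.5101, 0.2609, 0.195]
eef_rot: [0.997, 0.08, -0.003, 0.002]
ft_force: [-0.8, -0.9, -1.3]
width: 0.04
grip_force: 0.0
```

Run:
```python
from plan import *
s=r.camera("scene"); t=r.camera("top"); cv2.imwrite("pics/s5.png",s[:,:,::-1]); cv2.imwrite("pics/t5.png",t[:,:,::-1])
st=r.read_state(); print(st["ee_pos"],yaw(),st["width"])
plan((.517,.2615,.17,-81.5),(.517,.2615,.12,-81.5))
s=cv2.imread("pics/s5.png"); g=np.array(st["ee_pos"])
# where tips should be: project tcp and tab; check the blob of blue is between
a=s[100:140,320:380].astype(int); m=(a[...,0]-a[...,2]>8); k,l,S,c=cv2.connectedComponentsWithStats(m.astype(np.uint8))
print("tcp px",proj("scene",g),[(c[i]+[320,100],S[i,4]) for i in range(1,k) if S[i,4]>8])
```

```text
[0.51245728 0.25872512 0.19965863] -80.99404002136862 0.039927141185943
start [0.5125 0.2587 0.1997] -80.99 end [0.5171 0.2615 0.1197] -81.49 t 10.33
[0.5, -0.2, 3, 0.5, 0, 0, 2.5, 0, 0, 0, 2.5, 0]
tcp px [[350.5490461  105.81332485]] [(array([339.5, 102. ]), np.int32(12)), (array([349.28571429, 121.14285714]), np.int32(28))]
```

arm_command:
  moves: [0.5,-0.2,3,0.5,0,0,1.5,0,0,0,1.5,0,0,0,1,0,0,0,1,0,0,0,0,0]

```text
time: 10.83
ee_pos: [0.5173, 0.2617, 0.1191]
eef_rot: [0.997, 0.074, -0.0, 0.0]
ft_force: [-0.4, -0.9, 0.0]
width: 0.0403
grip_force: 0.0
```

arm_command:
  moves: [0,0,0,0,0,0,0,0,0,0,0,0,0,0,0,0,0,0,0,0,0,0,0,0]
  fingers: 0
  squeeze: 30

```text
time: 11.33
ee_pos: [0.5175, 0.2626, 0.1199]
eef_rot: [0.997, 0.074, 0.0, -0.0]
ft_force: [-0.3, 0.2, -0.0]
width: 0.008
grip_force: 4.3
```

Run:
```python
from plan import *
from refit import p as fr, M2
st=r.read_state(); p0=st["ee_pos"]; print(p0, st["grip_force"])
w=lambda x,y,z:(*M2(fr,np.array([x,y,z])),-101.6)
plan((p0[0],p0[1],.25,-81.5),w(.037,-.010,.25),w(.037,-.010,.235))
```

```text
[0.51745521 0.26256834 0.11992869] 4.29838636320115
start [0.5175 0.2626 0.1199] -81.49 end [ 0.5573 -0.0442  0.2349] -101.59 t 11.33
[0, 0, -3.3, 0, 0, 0, -3.2, 0, 0, 0, -3.3, 0, 0, 0, -3.2, 0, -0.1, 3.9, 0, 2.5, 0.1, 3.8, 0, 2.5, 0.3, 3.9, 0, 2.5, 0.4, 3.8, 0, 2.5, 0.6, 3.8, 0, 2.5, 0.8, 3.8, 0, 2.5, 0.9, 3.8, 0, 2.5, 1.1, 3.7, 0, 2.5]
[0, 0, 1.5, 0.1]
```

arm_command:
  moves: [0,0,0,0,0,0,0,0,0,0,-0.5,0,0,0,-2,0,0,0,-2.5,0,0,0,-4,0,0,0,-4,0,0,0,0,0]

```text
time: 12.0
ee_pos: [0.5202, 0.2635, 0.2579]
eef_rot: [0.997, 0.074, 0.005, -0.003]
ft_force: [0.3, -0.1, -0.7]
width: 0.0076
grip_force: 30.0
```

arm_command:
  moves: [-0.1,3.9,0,2.5,0.1,3.8,0,2.5,0.3,3.9,0,2.5,0.4,3.8,0,2.5,0.6,3.8,0,2.5,0.8,3.8,0,2.5,0.9,3.8,0,2.5,1.1,3.7,0,2.5,0,0,0,0,0,0,0,0]

```text
time: 12.83
ee_pos: [0.557, -0.0473, 0.2498]
eef_rot: [0.995, -0.103, 0.0, 0.0]
ft_force: [-0.4, 1.2, -0.7]
width: 0.0079
grip_force: 30.0
```

Run:
```python
from fs import *
from refit import M2
show()
s=r.camera("scene"); t=r.camera("top"); cv2.imwrite("pics/s6.png",s[:,:,::-1]); cv2.imwrite("pics/t6.png",t[:,:,::-1])
s=cv2.imread("pics/s6.png");t=cv2.imread("pics/t6.png")
st=r.read_state(); g=np.array(st["ee_pos"]); 
plan((*M2(fr,np.array([.037,-.010,.235])),-101.6))
# packer expected box from tool: tab centre at grasp; draw
P=np.array([[x,y,z] for x in(-85,11) for y in(-4,4) for z in(-127,-27)])/1e3+[0,0,.019]
for c in("scene","top"): print(c,proj(c,R.from_euler("z",yaw()+90,degrees=True).apply(P)+g).round(0).tolist())
sheet([(crop(s,190,90,310,220,4),0,0),(crop(t,215,170,290,240,4),490,0)],"pics/c6.png")
```

```text
frame xyz mm [ 36.9 -13.2 249.8] F frame [-0.6  1.1 -0.7] tq [ 0.05  0.12 -0.01] yaw -101.8 w 7.9 g 30.00009256415069 t 12.83
start [ 0.5572 -0.0436  0.2495] -101.46 end [ 0.5582 -0.0438  0.2345] -101.56 t 12.93
[0.1, 0, 1.5, 0.1]
scene [[250.0, 146.0], [250.0, 115.0], [253.0, 146.0], [253.0, 115.0], [260.0, 170.0], [261.0, 140.0], [263.0, 170.0], [264.0, 139.0]]
top [[246.0, 223.0], [245.0, 223.0], [243.0, 223.0], [242.0, 222.0], [253.0, 191.0], [253.0, 187.0], [251.0, 190.0], [250.0, 187.0]]
```

View pics/c6.png

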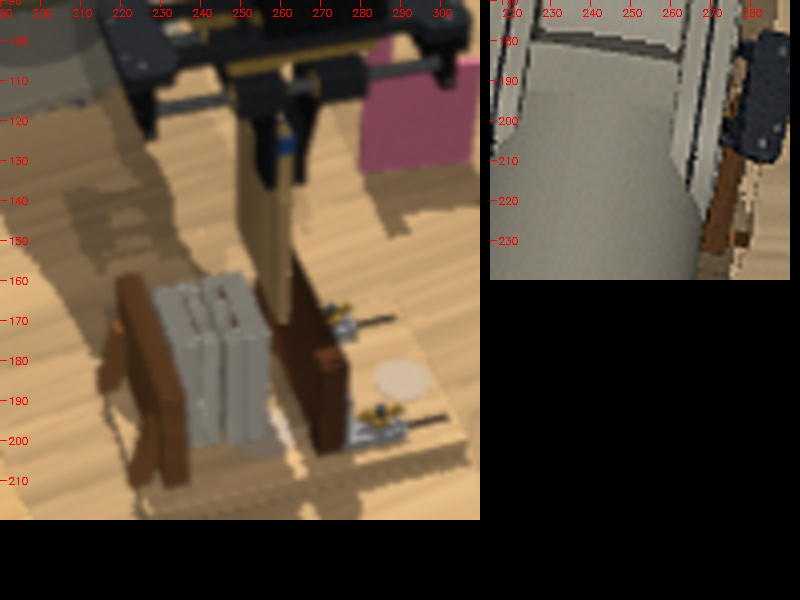

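The mould is upright, closed and centred on its mate (seam at scene about (241,170), back edge about (257,170)). The packer hangs upright above the gap with its foot at (262,170), matching the prediction.

Run:
```python
from fs import *
q=R.from_euler("z",-fr[2])
for n,uv,z in [("loose back +x top",(257.3,170),.118),("loose back -x top",(250,157.5),.118),("loose +x seam/top",(245,175.5),.118)]:
    print(n,(q.apply(at_z("scene",np.array(uv)-.5,z)-[fr[0],fr[1],0])*1e3).round(1))
show()
```

```text
loose back +x top [ 18.4 -13.9 118. ]
loose back -x top [-32.9 -18.8 118. ]
loose +x seam/top [ 28.8 -50.  118. ]
frame xyz mm [ 36.3  -9.5 249.5] F frame [-0.1  0.8 -0.6] tq [ 0.    0.17 -0.02] yaw -101.46 w 7.6 g 30.000129751861095 t 12.93
```

arm_command:
  moves: [0.1,0,3,0.1,0,0,2,0,0,0,1.5,0,0,0,1,0,0,0,1,0,0,0,0,0]

```text
time: 13.43
ee_pos: [0.5575, -0.0435, 0.1631]
eef_rot: [0.995, -0.1, -0.001, 0.0]
ft_force: [-0.8, -0.4, -0.6]
width: 0.008
grip_force: 30.0
```

```bash
python3 -c "
from fs import *
show()"
```

```text
frame xyz mm [ 36.6  -9.4 163.1] F frame [-0.7 -0.6 -0.6] tq [0.01 0.15 0.02] yaw -101.51 w 8.0 g 29.99988150782883 t 13.43
```

arm_command:
  moves: [0,0,1.2,0,0,0,1.2,0,0,0,0.8,0,0,0,0.3,0,0,0,0,0]

```text
time: 13.85
ee_pos: [0.5577, -0.0445, 0.1287]
eef_rot: [0.995, -0.101, -0.001, 0.0]
ft_force: [0.9, -0.0, -0.5]
width: 0.0078
grip_force: 30.0
```

arm_command:
  moves: [0,0,0.2,0,0,0,0.2,0,0,0,0,0]

```text
time: 14.1
ee_pos: [0.5587, -0.0445, 0.126]
eef_rot: [0.995, -0.101, 0.001, -0.0]
ft_force: [-0.4, -0.4, 0.1]
width: 0.0077
grip_force: 30.0
```

arm_command:
  moves: [0,0,0.2,0,0,0,0.1,0,0,0,0,0]

```text
time: 14.35
ee_pos: [0.5603, -0.0448, 0.1256]
eef_rot: [0.995, -0.101, 0.002, -0.001]
ft_force: [-2.7, 0.1, 21.9]
width: 0.0078
grip_force: 30.0
```

arm_command:
  moves: [0,-0.2,0,0,0,-0.2,0,0,0,-0.1,0,0,0,0,0,0]

```text
time: 14.68
ee_pos: [0.5611, -0.0417, 0.1255]
eef_rot: [0.995, -0.102, 0.002, 0.001]
ft_force: [-3.1, -5.0, 21.3]
width: 0.0077
grip_force: 29.8
```

```bash
python3 -c "
from fs import *
show()"
```

```text
frame xyz mm [ 39.8  -6.9 125.5] F frame [-2.1 -5.6 21.3] tq [-2.    1.02 -0.  ] yaw -101.67 w 7.7 g 29.82048985082656 t 14.68
```

arm_command:
  moves: [0,0,-0.3,0,0,0,0,0,0,-0.2,0,0,0,0,0,0]

```text
time: 15.02
ee_pos: [0.5597, -0.038, 0.1257]
eef_rot: [0.995, -0.101, 0.0, 0.0]
ft_force: [-0.7, -4.1, 4.9]
width: 0.0077
grip_force: 30.0
```

```bash
python3 -c "
from fs import *
show()"
```

```text
frame xyz mm [ 37.6  -3.6 125.7] F frame [ 0.1 -4.2  4.9] tq [-1.2   0.43  0.28] yaw -101.58 w 7.7 g 29.96310870250454 t 15.02
```

arm_command:
  moves: [0,0.3,0,0,0,0.3,0,0,0,0.3,0,0,0,0.3,0,0,0,0,0,0]

```text
time: 15.43
ee_pos: [0.5572, -0.0496, 0.1257]
eef_rot: [0.995, -0.101, 0.0, -0.0]
ft_force: [0.4, 3.1, 2.3]
width: 0.0075
grip_force: 30.0
```

```bash
python3 -c "
from fs import *
show()"
```

```text
frame xyz mm [ 37.5 -15.5 125.7] F frame [-0.2  3.1  2.3] tq [ 0.81 -0.11  0.04] yaw -101.64 w 7.5 g 30.00048669979151 t 15.43
```

arm_command:
  moves: [0,0.2,-0.1,0,0,0.1,0,0,0,0,0,0]

```text
time: 15.68
ee_pos: [0.5567, -0.0499, 0.1261]
eef_rot: [0.995, -0.1, -0.0, -0.001]
ft_force: [4.5, 9.3, -2.2]
width: 0.0077
grip_force: 30.0
```

```bash
python3 -c "
from fs import *
show()"
```

```text
frame xyz mm [ 37.1 -15.8 126.1] F frame [ 2.6 10.  -2.2] tq [ 2.13 -0.77 -0.04] yaw -101.49 w 7.7 g 29.991048737283563 t 15.68
```

arm_command:
  moves: [0,-0.5,0,0,0,-0.5,0,0,0,-0.3,0,0,0,-0.2,0,0,0,0,0,0]

```text
time: 16.1
ee_pos: [0.5591, -0.0382, 0.1263]
eef_rot: [0.995, -0.101, -0.001, 0.001]
ft_force: [-0.3, -3.4, -2.6]
width: 0.0075
grip_force: 30.0
```

```bash
python3 -c "
from fs import *
show()"
```

```text
frame xyz mm [ 37.2  -3.9 126.3] F frame [ 0.4 -3.4 -2.6] tq [-0.84  0.5   0.22] yaw -101.58 w 7.5 g 29.98158208138193 t 16.1
```

arm_command:
  moves: [0,-0.2,0,0,0,0,0,0]

```text
time: 16.27
ee_pos: [0.5594, -0.0371, 0.1262]
eef_rot: [0.995, -0.101, -0.001, 0.001]
ft_force: [-1.4, -6.5, -1.0]
width: 0.0081
grip_force: 29.9
```

```bash
python3 -c "
from fs import *
show()"
```

```text
frame xyz mm [ 37.2  -2.7 126.2] F frame [-0.1 -6.7 -1. ] tq [-1.82  0.62  0.28] yaw -101.65 w 8.1 g 29.877117501837347 t 16.27
```

Touching both sides gives about 10.5–12 mm of travel, so the gap is about 26–27 mm. That takes one packer, leaving 18–19 mm for the wedge; its height will confirm this. Setting the packer against the mould and releasing.

arm_command:
  moves: [0,0.5,0,0,0,0.5,0,0,0,0.5,0,0,0,0,0.1,0,0,0,0,0]

```text
time: 16.68
ee_pos: [0.5575, -0.0498, 0.126]
eef_rot: [0.995, -0.101, 0.001, -0.001]
ft_force: [1.8, 2.1, 0.0]
width: 0.0076
grip_force: 30.0
```

```bash
python3 -c "
from fs import *
show()"
```

```text
frame xyz mm [ 37.8 -15.6 126. ] F frame [1.4 2.4 0. ] tq [ 0.61 -0.1  -0.06] yaw -101.6 w 7.6 g 30.000318721868098 t 16.68
```

arm_command:
  moves: [0,0,0,0,0,0,0,0,0,0,0,0,0,0,0,0,0,0,-0.5,0,0,0,-1,0,0,0,-2,0,0,0,-3,0,0,0,-3,0]
  fingers: 32

```text
time: 17.43
ee_pos: [0.5565, -0.0506, 0.2223]
eef_rot: [0.995, -0.101, -0.0, 0.0]
ft_force: [0.8, 1.1, 0.6]
width: 0.0277
grip_force: 0.0
```

Run:
```python
from plan import *
plan((.457,.346,.24,-81.5),(.457,.346,.18,-81.5))
```

```text
start [ 0.5565 -0.0506  0.2223] -101.63 end [0.457  0.3463 0.1803] -81.43 t 17.43
[-1.6, -3.3, -0.2, -1.8, -1.5, -3.4, -0.1, -1.8, -1.4, -3.5, -0.2, -1.8, -1.3, -3.5, -0.1, -1.8, -1.2, -3.5, -0.2, -1.8, -1.1, -3.6, -0.2, -1.8, -0.9, -3.6, -0.1, -1.8, -0.9, -3.6, -0.2, -1.8, -0.7, -3.6, -0.2, -1.8, -0.6, -3.7, -0.1, -1.8, -0.5, -3.7, -0.2, -1.8, 0, 0, 3, -0.2]
[0, 0, 3, -0.2]
```

arm_command:
  moves: [-1.6,-3.3,-0.2,-1.8,-1.5,-3.4,-0.1,-1.8,-1.4,-3.5,-0.2,-1.8,-1.3,-3.5,-0.1,-1.8,-1.2,-3.5,-0.2,-1.8,-1.1,-3.6,-0.2,-1.8,-0.9,-3.6,-0.1,-1.8,-0.9,-3.6,-0.2,-1.8,-0.7,-3.6,-0.2,-1.8,-0.6,-3.7,-0.1,-1.8,-0.5,-3.7,-0.2,-1.8,0,0,0,0]
  fingers: 47

```text
time: 18.43
ee_pos: [0.4533, 0.3547, 0.2392]
eef_rot: [0.997, 0.077, -0.0, -0.001]
ft_force: [-0.6, 0.3, -0.3]
width: 0.0406
grip_force: 0.0
```

Run:
```python
from plan import *
s=cv2.cvtColor(r.camera("scene"),cv2.COLOR_RGB2BGR); cv2.imwrite("pics/s7.png",s); s=s.astype(int)
def blob(m,x0,y0,k=8):
    n,l,S,c=cv2.connectedComponentsWithStats(m.astype(np.uint8)); return [((c[i]+[x0,y0]).round(1).tolist(),S[i,:5].tolist()) for i in range(1,n) if S[i,4]>k]
a=s[85:135,325:390]; print("red",blob((a[...,2]-a[...,1]>45)&(a[...,1]<60),325,85),"blue",blob(a[...,0]-a[...,2]>8,325,85))
a=s[120:180,220:290]; print("frame blue",blob(a[...,0]-a[...,2]>8,220,120,4), proj("scene",np.array([.5575,-.0498,.151])))
plan((.457,.346,.18,-81.5),(.457,.346,.115,-81.5))
```

```text
red [([359.4, 102.9], [31, 14, 8, 8, 41])] blue [([340.4, 101.8], [13, 14, 6, 6, 24])]
frame blue [([258.8, 163.1], [36, 39, 6, 9, 39])] [[258.55688992 165.37048274]]
start [0.4552 0.3508 0.2392] -81.39 end [0.4569 0.346  0.1152] -81.59 t 18.48
[0.1, 0.3, 3, 0.1, 0, 0.2, 2.9, 0.1, 0, 0, 3.3, 0, 0, 0, 3.2, 0]
```

The packer stands where it was left, tab at (259,163). Down on the wedge tab.

arm_command:
  moves: [0.1,0.3,3,0.1,0,0.2,2.9,0.1,0,0,2,0,0,0,1.5,0,0,0,1.5,0,0,0,1.5,0,0,0,0,0]

```text
time: 19.07
ee_pos: [0.4583, 0.3399, 0.1127]
eef_rot: [0.998, 0.069, -0.001, 0.001]
ft_force: [0.4, -0.1, -0.8]
width: 0.0408
grip_force: 0.0
```

arm_command:
  moves: [0,0,0,0,0,0,0,0,0,0,0,0,0,0,0,0,0,0,0,0,0,0,0,0]
  fingers: 0
  squeeze: 50

```text
time: 19.57
ee_pos: [0.4594, 0.3423, 0.1156]
eef_rot: [0.998, 0.07, 0.001, -0.001]
ft_force: [-0.3, 1.1, 4.9]
width: 0.0198
grip_force: 50.0
```

Run:
```python
from plan import *
from refit import p as fr, M2
st=r.read_state(); p0=st["ee_pos"]
w=lambda x,y,z:(*M2(fr,np.array([x,y,z])),-101.6)
plan((p0[0],p0[1],.27,-82),w(.002,.0015,.26))
```

```text
start [0.4594 0.3423 0.1156] -81.99 end [ 0.5255 -0.0257  0.2596] -101.99 t 19.57
[0, 0, -3.9, 0, 0, 0, -3.8, 0, 0, 0, -3.9, 0, 0, 0, -3.8, 0, 0.1, 3.7, 0.1, 2, 0.3, 3.8, 0.1, 2, 0.4, 3.7, 0.1, 2, 0.6, 3.7, 0.1, 2, 0.6, 3.7, 0.1, 2, 0.8, 3.6, 0.1, 2, 0.9, 3.7, 0.1, 2, 1.1, 3.6, 0.1, 2]
[1.1, 3.5, 0.1, 2, 1.3, 3.5, 0.1, 2]
```

arm_command:
  moves: [0,0,-1,0,0,0,-2,0,0,0,-4,0,0,0,-4,0,0,0,-4.4,0,0,0,0,0]

```text
time: 20.07
ee_pos: [0.4615, 0.3429, 0.2753]
eef_rot: [0.998, 0.069, 0.004, -0.004]
ft_force: [0.9, 0.8, 0.3]
width: 0.0197
grip_force: 50.0
```

arm_command:
  moves: [0.1,3.7,0.1,2,0.3,3.8,0.1,2,0.4,3.7,0.1,2,0.6,3.7,0.1,2,0.6,3.7,0.1,2,0.8,3.6,0.1,2,0.9,3.7,0.1,2,1.1,3.6,0.1,2,1.1,3.5,0.1,2,1.3,3.5,0.1,1.6,0,0,0,0,0,0,0,0]

```text
time: 21.07
ee_pos: [0.5247, -0.0292, 0.2566]
eef_rot: [0.995, -0.104, -0.0, 0.0]
ft_force: [-0.3, 1.0, -0.1]
width: 0.0194
grip_force: 50.0
```

Run:
```python
from fs import *
from refit import M2
show()
s=cv2.cvtColor(r.camera("scene"),cv2.COLOR_RGB2BGR); cv2.imwrite("pics/s8.png",s); s=s.astype(int)
def blob(m,x0,y0,k=8):
    n,l,S,c=cv2.connectedComponentsWithStats(m.astype(np.uint8)); return [((c[i]+[x0,y0]).round(1).tolist(),S[i,:5].tolist()) for i in range(1,n) if S[i,4]>k]
a=s[80:180,220:290]; print("blue",blob(a[...,0]-a[...,2]>8,220,80,4),"red",blob((a[...,2]-a[...,1]>45)&(a[...,1]<60),220,80,4))
plan((*M2(fr,np.array([.002,.0015,.26])),-101.6))
```

```text
frame xyz mm [  1.6  -1.8 256.6] F frame [-0.5  0.9 -0.1] tq [ 0.04  0.16 -0.  ] yaw -101.89 w 19.4 g 50.03597772389185 t 21.07
blue [([285.9, 97.4], [64, 16, 4, 3, 8]), ([258.9, 163.4], [37, 80, 5, 8, 29])] red [([261.6, 111.0], [37, 25, 9, 11, 61])]
start [ 0.5247 -0.0269  0.2564] -101.69 end [ 0.5259 -0.0262  0.2604] -101.59 t 21.12
[0.1, -0.1, -0.4, -0.1]
```

arm_command:
  moves: [0,-0.1,1.5,0,0,0,2,0,0,0,2,0,0,0,1.5,0,0,0,1,0,0,0,0,0]

```text
time: 21.62
ee_pos: [0.524, -0.024, 0.1745]
eef_rot: [0.995, -0.1, -0.002, 0.0]
ft_force: [-0.9, -0.4, -1.3]
width: 0.0196
grip_force: 50.0
```

```bash
python3 -c "
from fs import *
show()"
```

```text
frame xyz mm [-1.000e-01  3.100e+00  1.745e+02] F frame [-0.8 -0.5 -1.3] tq [-0.03  0.24 -0.01] yaw -101.47 w 19.6 g 50.03581578028388 t 21.62
```

arm_command:
  moves: [0,0.1,0.7,0,0,0.1,0.7,0,0,0,0.4,0,0,0,0.3,0,0,0,0,0]

```text
time: 22.03
ee_pos: [0.5246, -0.0272, 0.1549]
eef_rot: [0.995, -0.101, -0.0, -0.0]
ft_force: [0.6, -0.0, -0.3]
width: 0.0198
grip_force: 50.0
```

```bash
python3 -c "
from fs import *
show()"
```

```text
frame xyz mm [1.200e+00 1.000e-01 1.549e+02] F frame [ 0.6  0.1 -0.3] tq [ 0.09  0.14 -0.02] yaw -101.6 w 19.8 g 50.03313267370686 t 22.03
```

arm_command:
  moves: [0,0,0.4,0,0,0,0.3,0,0,0,0.2,0,0,0,0,0]

```text
time: 22.37
ee_pos: [0.5246, -0.0272, 0.1459]
eef_rot: [0.995, -0.101, -0.0, -0.0]
ft_force: [-0.1, 0.4, -1.7]
width: 0.0198
grip_force: 50.0
```

arm_command:
  moves: [0,0,0.3,0,0,0,0.2,0,0,0,0,0]

```text
time: 22.62
ee_pos: [0.5248, -0.0276, 0.1411]
eef_rot: [0.995, -0.101, 0.0, 0.0]
ft_force: [0.6, -0.5, -2.5]
width: 0.0192
grip_force: 50.0
```

```bash
python3 -c "
from fs import *
show()"
```

```text
frame xyz mm [  1.4  -0.3 141.1] F frame [ 0.7 -0.4 -2.5] tq [-0.27  0.01  0.04] yaw -101.6 w 19.2 g 50.0386432162486 t 22.62
```

arm_command:
  moves: [0,0,0.2,0,0,0,0.2,0,0,0,0,0]

```text
time: 22.87
ee_pos: [0.5255, -0.0277, 0.1382]
eef_rot: [0.995, -0.101, 0.001, 0.0]
ft_force: [-1.2, -1.1, 8.6]
width: 0.0197
grip_force: 50.0
```

arm_command:
  moves: [0,0,0.2,0,0,0,0,0]

```text
time: 23.03
ee_pos: [0.5261, -0.0278, 0.1373]
eef_rot: [0.995, -0.101, 0.001, -0.0]
ft_force: [-3.2, -2.4, 19.5]
width: 0.0197
grip_force: 50.0
```

arm_command:
  moves: [0,0,0.2,0,0,0,0,0]

```text
time: 23.2
ee_pos: [0.5267, -0.0279, 0.1366]
eef_rot: [0.995, -0.101, 0.002, -0.001]
ft_force: [-7.8, -2.4, 34.3]
width: 0.0197
grip_force: 50.0
```

```bash
python3 -c "
from fs import *
show()"
```

```text
frame xyz mm [  3.3  -0.2 136.6] F frame [-7.2 -3.9 34.3] tq [-0.54  2.56  0.26] yaw -101.61 w 19.7 g 50.01992918441829 t 23.2
```

The wedge bites with its foot about 16 mm up, so the gap is about 26.3 mm and one packer is right. Easing the sideways force and watching it hold.

arm_command:
  moves: [-0.2,0,0,0,0,0,0,0,0,0,0,0,0,0,0,0]

```text
time: 23.53
ee_pos: [0.5261, -0.0278, 0.1366]
eef_rot: [0.995, -0.101, 0.004, -0.0]
ft_force: [1.7, -3.4, 23.9]
width: 0.0193
grip_force: 50.0
```

Run:
```python
from fs import *
show()
s=cv2.cvtColor(r.camera("scene"),cv2.COLOR_RGB2BGR); cv2.imwrite("pics/s9.png",s)
g=lambda f:cv2.cvtColor(cv2.imread(f),cv2.COLOR_BGR2GRAY).astype(int)
a=g("pics/s6.png"); b=g("pics/s9.png")
for y in (178,186,194): print(y,"before",a[y,232:262].tolist(),"now",b[y,232:262].tolist())
```

```text
frame xyz mm [  2.8  -0.2 136.6] F frame [ 2.4 -3.  23.9] tq [-0.9   0.17  0.31] yaw -101.62 w 19.3 g 50.00484594311274 t 23.53
178 before [71, 93, 113, 114, 114, 114, 114, 109, 106, 117, 119, 120, 113, 91, 96, 114, 114, 114, 111, 109, 114, 114, 115, 114, 111, 94, 68, 52, 42, 36] now [70, 91, 111, 112, 112, 112, 112, 107, 105, 116, 117, 118, 112, 102, 111, 113, 114, 118, 116, 113, 112, 112, 111, 103, 79, 70, 79, 92, 84, 69]
186 before [62, 62, 66, 83, 107, 113, 113, 109, 109, 119, 120, 119, 109, 88, 94, 113, 114, 113, 111, 108, 113, 114, 114, 114, 119, 120, 98, 83, 80, 75] now [61, 61, 65, 82, 105, 112, 111, 108, 106, 117, 118, 116, 108, 97, 110, 113, 115, 117, 114, 113, 112, 112, 110, 102, 80, 72, 76, 85, 79, 64]
194 before [56, 55, 55, 57, 73, 99, 113, 115, 119, 123, 118, 117, 106, 87, 98, 116, 115, 115, 111, 107, 113, 113, 113, 113, 115, 147, 191, 195, 178, 131] now [55, 54, 54, 55, 72, 98, 111, 113, 117, 121, 117, 116, 106, 97, 112, 113, 115, 117, 114, 113, 112, 113, 111, 100, 78, 74, 80, 88, 92, 92]
```

The seam's dark line has shrunk evenly at all three heights. Pressing a little firmer.

arm_command:
  moves: [-0.1,0,0.2,0,0,0,0,0,0,0,0,0,0,0,0,0]
  squeeze: 60

```text
time: 23.92
ee_pos: [0.5262, -0.0278, 0.1365]
eef_rot: [0.995, -0.101, 0.005, -0.001]
ft_force: [-3.7, -3.4, 42.8]
width: 0.0196
grip_force: 60.0
```

Run:
```python
from fs import *
show()
```

```text
frame xyz mm [  2.8  -0.2 136.5] F frame [-2.9 -4.1 42.8] tq [-0.98  1.46  0.34] yaw -101.63 w 19.6 g 60.032687788771 t 23.92
```

arm_command:
  moves: [0,0,0,0,0,0,0,0,0,0,0,0,0,0,0,0,0,0,0,0,0,0,0,0]

```text
time: 24.42
ee_pos: [0.5262, -0.0278, 0.1364]
eef_rot: [0.995, -0.101, 0.005, -0.001]
ft_force: [-5.0, -3.6, 42.2]
width: 0.0194
grip_force: 60.0
```

Run:
```python
from fs import *
show()
b=cv2.cvtColor(r.camera("scene"),cv2.COLOR_RGB2GRAY).astype(int)
for y in (178,186,194): print(b[y,242:250].tolist())
print(r.close_job())
```

```text
frame xyz mm [  2.8  -0.2 136.4] F frame [-4.2 -4.5 42.2] tq [-1.04  1.53  0.27] yaw -101.63 w 19.4 g 60.03252677372075 t 24.42
[118, 118, 112, 102, 111, 113, 115, 117]
[118, 117, 108, 97, 111, 112, 114, 117]
[117, 115, 106, 96, 111, 113, 115, 117]
the job is handed in; nothing more can be done
None
```

I handed the job in at 24.4 s: the mould is closed upright against its mate, one packer stands behind it (gap about 26.3 mm), and the wedge is held pressed home at about 42 N; the seam looked evenly closed in the scene camera, and no verdict came back.

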